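# Show a pigment sample on its notched slide over the light pad

### The job

Pluck the round pigment stub from its pocket in the tray and stand it in the square well of the thick glass slide, letting go of it. Then take the slide by its clear end (the frosted label end is the one with the small corner notch), lift it and present it level, label face up, about a hand's breadth (10 cm) above the middle of the light pad, lengthwise across it with the frosted end towards the pad's raised ledge and the stub still standing in the well. Finish while holding it there, steady in the gripper, and leave the square cakes, the jar and the steel rule alone.

Things in the scene. Friction and masses are not known exactly. Their poses are not given: they have to be found in the camera images.
- slide: Clear glass slide, 130 x 46 x 9 mm, about 120 g, lying label face up on a 3 mm black mat (underside 3 mm above the work surface), turned any way. Origin: centre of the underside; x along it to the frosted end, z up out of the label face. Frosted white from x = 30 to 65 mm. A 12 x 12 mm square notch is cut through the +x, +y corner; the other corners are whole.
- slide_label (a point): Middle of the frosted label on the slide's top face: slide frame x = 47, y = 0, z = 9 mm; axes as the slide.
- slide_grip (a point): Middle of the clear end at half thickness, the place to grip across the 46 mm width: slide frame x = -35, y = 0, z = 4.5 mm; axes as the slide. Solid clear glass from x = -65 to -13 mm.
- slide_well (a point): Centre of the floor of the square well, 26 x 26 mm and 4 mm deep, sunk in the top face at the slide's middle: slide frame x = 0, y = 0, z = 5 mm; axes as the slide.
- stub: Round pressed pigment stub, brick-brown upright cylinder 18 mm in diameter and 18 mm tall, about 12 g, standing in one of the tray's three pockets (any of them). Origin: centre of its underside; z up its axis. It stands 13 mm proud of the tray's top.
- tray: White ceramic pocket tray, fixed, 160 x 64 x 14 mm. Origin: centre of the underside; x along its length, z up. Three pockets 26 x 26 mm and 5 mm deep (floor 9 mm above the work surface) centred at x = -50, 0, +50 mm, y = 0; one part in each.
- cake_a: Square pressed pigment cake, 20 x 20 x 10 mm, same brick-brown as the stub, in another pocket; leave it there. Origin: centre of its underside.
- cake_b: A second square cake like cake_a, in the remaining pocket; leave it there. Origin: centre of its underside.
- pad: Tracing light pad, fixed, 180 x 180 mm, flat white, top face 10 mm above the work surface. Origin: centre of the underside; z up; x points to the raised aluminium ledge, a bar 8 mm wide along its whole +x edge (the one farther from the robot), top 18 mm above the work surface.
- jar: Small lidded glass jar, 52 mm in diameter, 60 mm tall, bystander. Origin: centre of its underside.
- rule: Steel rule, 170 x 28 x 5 mm, lying flat, bystander. Origin: centre of its underside; x along it.

How it is judged:
By the outcome, as a careful person would: the job done as asked, in the order asked, and still so for the second after the job is handed in, while the arm keeps its last pose, push and grip.
It also fails if it takes over 54 s, if anything falls off the work surface, if the arm or the gripper's body presses on something with over 40 N, if the wrist force passes 120 N, or if a joint passes its speed limit or range.

### The arm

A 6-joint arm with a two-finger parallel gripper is mounted at the origin on the work surface. World frame = base frame: x ahead of the robot, y to its left, z up, the work surface at z = 0. Lengths are in m, angles in rad, forces in N, time in s.
With the tool pointing down it reaches from about 0.275 to 0.85 m from the base axis. Payload 5.2 kg.
Tool frame: the origin (TCP) lies midway between the tips of the shut fingers; the grasp point (between the pads) lies behind it (manip.grip_depth is the z of the grasp point in the tool frame, in m); z points along the fingers, x is the direction in which the jaws open and shut, and the axes are right-handed (so a half turn about z gives the same grasp; the last joint's range is limited). The gripper opens to 85 mm and grips with 20 to 120 N. Pads are 22 mm wide; open, the fingers measure 114 mm over their backs; the gripper's body (76 mm by 85 mm) begins 54 mm behind the grasp point. The pads swing forward as they close: fully open they stand 13 mm farther back than shut.
Start: joints at [-1.552, 0.259, 1.535, -0, 1.348, -0.203], TCP at [0.121, -0.537, 0.231] pointing down, gripper open.
Joint ranges: [-3.14, 3.14], [-0.91, 2.08], [0.19, 2.58], [-1.22, 4.36], [0.22, 2.71], [-3.12, 3.12]. Speed limits (rad/s): [2.57, 2.57, 3.14, 3.14, 3.14, 3.14].

### API

Orientations are given as [roll, pitch, yaw] about the fixed x, y, z axes, in that order (R = Rz(yaw) Ry(pitch) Rx(roll)).
In Python, from station import manip gives the robot as it stands.
- The arm moves only by the tool servo_tool, never from a script. Its argument "targets" is text: rows parted by semicolons, each of 4 numbers parted by spaces: the shift along the tool's x, y, z in cm, then the turn about the tool's z in degrees. In form: x y z turn; .... A call has 1 to 10 rows; each row shifts and turns the commanded pose from where the row before left it, along the tool's axes as they then stand; what a row does not reach is not made up. A row lasts 1/12 s, in which the tool goes at most 41.7 mm and 7.16 degrees, less where a joint would pass 70% of its speed; a pose out of reach is approached as far as the arm can. A call is refused whole if a number of a shift passes 4.17 or a number of a turn 7.16, either way. A call with a gripper value outside its range is refused whole. "grip" is the opening, from 0 (shut) to 1 (fully open), set as the call begins (left out, the last holds). The fingers move at their own pace and stop on an object; the grip force is fixed at half the most. Time passes only in rows, so rows that do not move let the fingers close. It gives the time, the measured TCP pose, the force and the opening at its end, in the units of the state.
- manip.observe(): the state, without advancing time (a new reading comes with each control period).
- manip.grab_frame(name): name is "scene" or "top" or "wrist"; returns (picture, depth): 480x640x3 uint8, red, green, blue; 480x640 float32, m along the optical axis (not along the pixel's ray), 0 where there is no reading.
- manip.calibration(name): a dict with "intrinsics" (3x3 intrinsics, pixels), "R" (3x3) and "t" (3): a world point X has camera coordinates R X + t; the wrist camera has in their place "mount" (4x4, takes a point from camera to tool coordinates, whose origin is the TCP and whose axes are the tool frame's). Camera axes: x right, y down, z forward; pixel columns grow to the right and rows downward; lengths in m; the calibration is good to about 2 mm. A picture is of the moment at which its call begins: read the wrist's pose just before it. calibration takes no time and is no camera call.
- manip.close_job(): hands the job in, once; it reports no verdict.
Trained networks look in the newest picture that a camera, given by its name, has taken for a name from the list of things; names that differ only in an ending like _2 or _b are one class to them, and where a whole thing is asked for, a point or a joint stands for the part that bears it (a point fixed in the world has none). Each returns a list of dicts, best first, with "p" (0 to 1); they miss things now and then, are a little off and sometimes report something else, mostly with a low value. They report only what shows in the picture. A call takes as long as a camera call.
- manip.recognise(name, camera): "extent" ([centre column, centre row, width, height] in pixels, round what is visible of it).
The state is a dict: "time_s": time; "joint_positions": joint angles; "joint_vel": joint speeds; "joint_torque": joint torques, N m; "eef_pos": TCP position; "ee_rot": TCP orientation; "contact_force": force on the tool from outside, world axes, zero at the start; "ft_torque": the same for the moment, N m; "width": finger opening in m.
Only numpy, scipy, OpenCV 4.12 (cv2) and the standard library are available. Lean on these libraries where they do the work, as an engineer would, in place of code of your own. Each camera call takes 0.05 s, during which the arm holds its last target.

## Working session

There is one attempt and no reset: what is moved stays moved. The work goes in short steps, Python scripts to look and compute and a tool call to move; the robot and the scene stay as the last step left them, time stands still between calls to the robot, and variables do not carry over. Pictures are saved under pics/ and viewed, and the job is handed in when it is done.

Besides the shell and the picture viewer there is one more tool, called after ">>>" as name(argument=value, ...) on one line, values as JSON. servo_tool: Moves the arm, as the interface text tells. Its arguments: {"type":"object","properties":{"targets":{"type":"string"},"grip":{"type":"number"}},"required":["targets"]}

```bash
ls; mkdir -p pics
python3 - <<'E'
from station import manip
import cv2,numpy as np
print(manip.observe()); print(manip.grip_depth)
for n in("scene","top","wrist"):
    im,d=manip.grab_frame(n); cv2.imwrite(f"pics/{n}0.png",im[:,:,::-1]); np.save(f"pics/{n}0_d.npy",d); np.save(f"pics/{n}0.npy",im)
    c=manip.calibration(n); print(n,{k:np.round(v,4).tolist() for k,v in c.items()})
E
```

```text
pics
{'time_s': 0.0, 'joint_positions': array([-1.55180378e+00,  2.59352090e-01,  1.53607574e+00, -1.76369622e-05,
        1.34798641e+00, -2.02773251e-01]), 'joint_vel': array([ 1.79015831e-03,  1.28644306e-03,  6.71906447e-04, -4.65262082e-04,
       -8.35242457e-04, -9.16291793e-05]), 'joint_torque': array([ 9.47696171e-04, -4.46031046e+01, -2.90567851e+01, -2.20125912e-04,
        1.17351359e-02, -6.46675289e-06]), 'eef_pos': array([ 0.12099499, -0.53599323,  0.23047274]), 'ee_rot': array([-3.14124265e+00,  1.78772753e-03, -1.34902631e+00]), 'contact_force': array([-0.19144118,  0.22915731, -0.66708124]), 'ft_torque': array([ 0.02873234, -0.00746207,  0.01484655]), 'width': 0.08542316509521616}
-0.0187
scene {'intrinsics': [[524.6409, 0.0, 320.545], [0.0, 524.6409, 241.968], [0.0, 0.0, 1.0]], 'R': [[-0.8477, 0.5304, 0.0009], [0.3125, 0.5008, -0.8072], [-0.4286, -0.684, -0.5902]], 't': [0.5201, -0.1824, 1.3205]}
top {'intrinsics': [[608.7108, 0.0, 314.2506], [0.0, 608.7108, 234.0763], [0.0, 0.0, 1.0]], 'R': [[-0.008, -0.9999, 0.0081], [-0.9861, 0.0065, -0.166], [0.166, -0.0093, -0.9861]], 't': [0.0179, 0.6022, 1.1513]}
wrist {'intrinsics': [[352.0715, 0.0, 314.2801], [0.0, 352.0715, 238.2876], [0.0, 0.0, 1.0]], 'mount': [[1.0, 0.0021, -0.0006, -0.0002], [-0.0018, 0.9579, 0.2871, -0.0727], [0.0012, -0.2871, 0.9579, -0.1424], [0.0, 0.0, 0.0, 1.0]]}
```

View pics/top0.png

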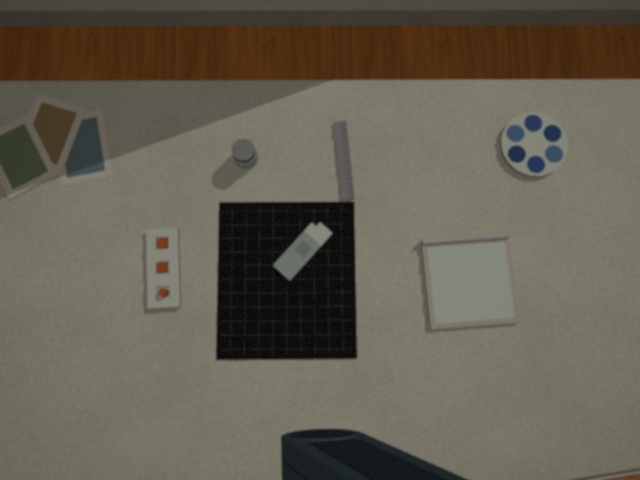

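View pics/scene0.png

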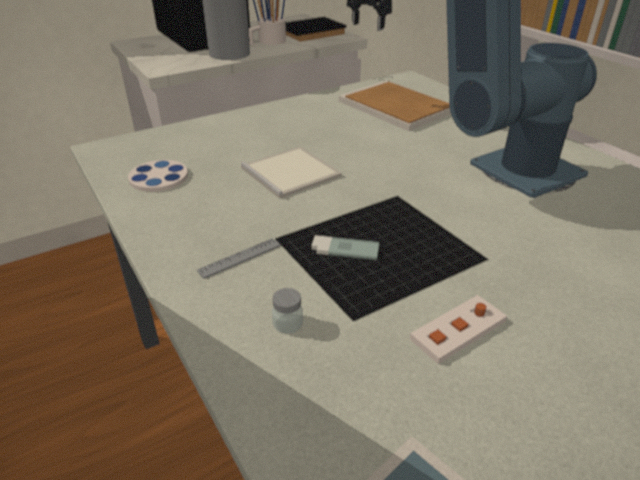

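View pics/wrist0.png

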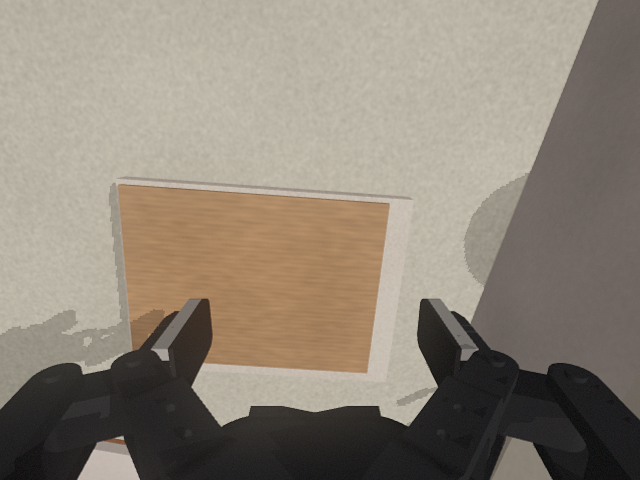

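Run:
```python
from station import manip
for n in ("stub","slide","slide_label","slide_well","pad","tray"):
    print(n,[(round(r["p"],2),[round(v) for v in r["extent"]]) for r in manip.recognise(n,"top")][:4])
```

```text
stub []
slide [(0.58, [302, 251, 62, 60])]
slide_label [(0.86, [304, 251, 59, 52])]
slide_well [(0.73, [471, 283, 101, 93]), (0.72, [303, 251, 60, 55])]
pad [(0.83, [470, 283, 102, 90])]
tray [(0.88, [165, 268, 35, 84])]
```

The top view shows the stub in the tray pocket nearest the robot (163,292), the slide at (303,251) with its frosted end up and to the right, the pad at (470,283), the jar at (244,153) and the rule at (343,160).

```bash
cat > h.py <<'E'
from station import manip
import numpy as np
def pix2plane(cam,uv,z,c=None):
    c=c or manip.calibration(cam); K,R,t=[np.array(c[k]) for k in("intrinsics","R","t")]
    o=-R.T@t; d=R.T@np.linalg.solve(K,np.array([uv[0],uv[1],1.]))
    return o+d*(z-o[2])/d[2]
def wristcal(s):
    from scipy.spatial.transform import Rotation as Ro
    c=manip.calibration("wrist"); M=np.array(c["mount"]); T=np.eye(4); T[:3,:3]=Ro.from_euler("xyz",s["ee_rot"]).as_matrix(); T[:3,3]=s["eef_pos"]
    W=np.linalg.inv(T@M); return dict(intrinsics=c["intrinsics"],R=W[:3,:3],t=W[:3,3])
E
python3 - <<'E'
import cv2,numpy as np
from h import *
im=cv2.imread("pics/top0.png"); d=np.load("pics/top0_d.npy")
a=im[205:295,255:345]; b=im[225:315,130:220]; p=im[225:340,415:530]
cv2.imwrite("pics/crop1.png",np.hstack([cv2.resize(x,(400,400),interpolation=cv2.INTER_CUBIC) for x in(a,b)]))
# pad, tray by threshold
for nm,(u,v) in dict(slidec=(303,251),stub=(163,292),padTL=(422,240),padTR=(508,238),padBR=(516,323),padBL=(430,330),p1=(162,243),p2=(162,267)).items():
    print(nm,pix2plane("top",(u,v),.012).round(4),d[v,u])
    
for f,n in((a,"slide"),):
    pass
E
```

```text
slidec [0.5741 0.0362 0.012 ] 1.2362472
stub [0.4932 0.3168 0.012 ] 1.2022481
padTL [ 0.5951 -0.2063  0.012 ] 1.2332667
padTR [ 0.598  -0.3823  0.012 ] 1.2485609
padBR [ 0.4263 -0.3878  0.012 ] 1.2280966
padBL [ 0.4139 -0.2155  0.012 ] 1.2185552
p1 [0.5925 0.3221 0.012 ] 1.2262024
p2 [0.5435 0.3205 0.012 ] 1.2216613
```

View pics/crop1.png

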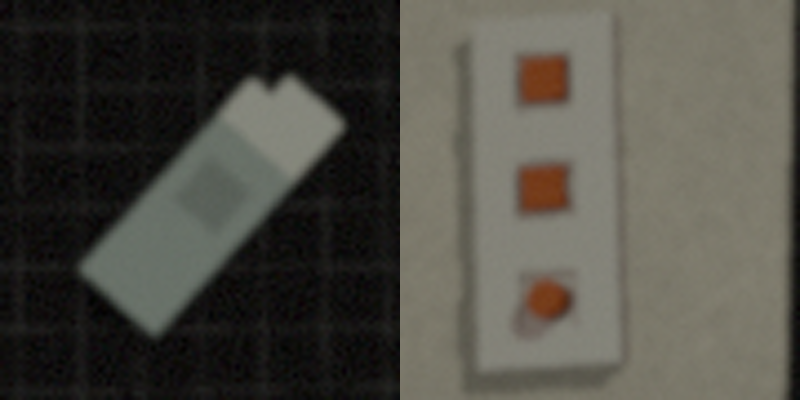

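Run:
```python
import cv2,numpy as np
from h import *
im=cv2.imread("pics/top0.png").astype(int); d=np.load("pics/top0_d.npy")
def quad(mask,box,z,nm):
    m=np.zeros(mask.shape,np.uint8); x0,y0,x1,y1=box; m[y0:y1,x0:x1]=mask[y0:y1,x0:x1]
    cs,_=cv2.findContours(m,cv2.RETR_EXTERNAL,cv2.CHAIN_APPROX_NONE); c=max(cs,key=cv2.contourArea)
    P=np.array([pix2plane("top",p[0],z)[:2] for p in c]); r=cv2.minAreaRect((P*1000).astype(np.float32)); print(nm,np.round(r[0],1),np.round(r[1],1),round(r[2],2),len(c))
g=im.mean(2)
quad((g>70).astype(np.uint8),(262,212,345,290),.012,"slide")
hsv=cv2.cvtColor(im.astype(np.uint8),cv2.COLOR_BGR2HSV)
red=((hsv[...,1]>130)).astype(np.uint8)
quad(red,(150,280,178,305),.027,"stub")
quad(red,(150,233,178,252),.019,"cakeA")
quad(red,(150,257,178,277),.019,"cakeB")
for nm,uv,z in(("well",(302.9,248.7),.012),("BL",(273,265.3),.012),("Bot",(289.9,281),.012),("R",(333.1,233.1),.012)): print(nm,pix2plane("top",uv,z).round(4))
R=np.array(manip.calibration("top")["R"]);
# pad via depth height
c=manip.calibration("top");K=np.array(c["intrinsics"]);vv,uu=np.mgrid[:480,:640]
X=(np.stack([(uu-K[0,2])/K[0,0]*d,(vv-K[1,2])/K[1,1]*d,d],-1)-np.array(c["t"]))@R
z=X[...,2]; np.save("pics/z.npy",z)
print("z pad",np.median(z[270:300,450:490]),"table",np.median(z[345:400,450:490]),"ledge",np.round(z[236:246,470],3),"stub",z[290:295,160:166].max())
crop=im[225:340,410:525].astype(np.uint8); zc=np.clip((z[225:340,410:525]+.005)*8000,0,255).astype(np.uint8)
cv2.imwrite("pics/pad.png",np.hstack([cv2.resize(crop,(400,400)),cv2.resize(cv2.cvtColor(zc,cv2.COLOR_GRAY2BGR),(400,400))]))
```

```text
slide [579.4  37.4] [ 48.5 132.2] 47.46 129
stub [492.1 313.2] [15.9 11.8] 89.58 21
cakeA [592.5 321.5] [18.5 18.1] 1.85 31
cakeB [542.7 319.8] [18.5 16.1] 89.6 31
well [0.5788 0.0364 0.012 ]
BL [0.5454 0.0969 0.012 ]
Bot [0.5134 0.0628 0.012 ]
R [ 0.6106 -0.0253  0.012 ]
z pad 0.009607333227371942 table -0.0005899709159369218 ledge [0.019 1.235 0.017 0.02  0.02  0.01  0.006 0.006 0.007 0.005] stub 0.03220862856345873
```

View pics/pad.png

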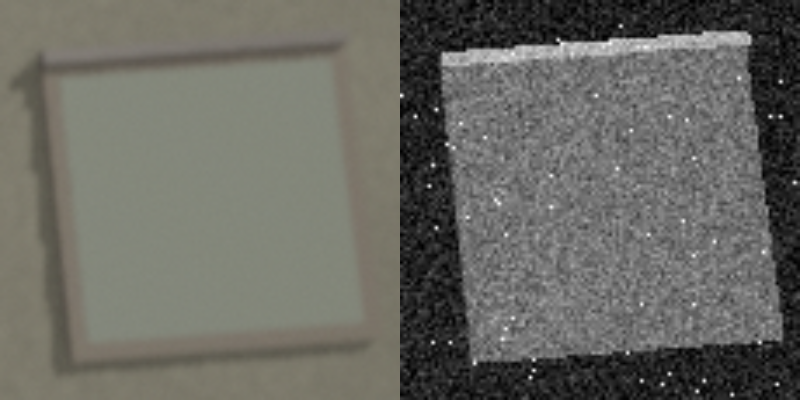

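Run:
```python
import cv2,numpy as np
from h import *
z=np.load("pics/z.npy"); m=((z>.005)&(z<.03)).astype(np.uint8); m=cv2.medianBlur(m,5)
M=np.zeros_like(m);M[225:340,405:530]=m[225:340,405:530]
cs,_=cv2.findContours(M,cv2.RETR_EXTERNAL,cv2.CHAIN_APPROX_NONE);c=max(cs,key=cv2.contourArea)
b=cv2.boxPoints(cv2.minAreaRect(c));print(b)
P=np.array([pix2plane("top",p[0],.018 if p[0][1]<246 else .010)[:2] for p in c]);print(cv2.minAreaRect((P*1000).astype(np.float32)))
for uv,zz in(((430.7,329.4),.01),((520.1,322.8),.01),((422,240.3),.018),((510.6,234.2),.018)): print(pix2plane("top",uv,zz).round(4))
```

```text
[[421.1601  239.57648]
 [512.9579  232.82666]
 [519.5636  322.6645 ]
 [427.7658  329.4143 ]]
((511.04425048828125, -300.18756103515625), (180.6020965576172, 181.02740478515625), 3.85801100730896)
[ 0.4151 -0.2173  0.01  ]
[ 0.4267 -0.3967  0.01  ]
[ 0.5935 -0.2052  0.018 ]
[ 0.6049 -0.386   0.018 ]
```

>>> servo_tool(targets="-2.6 -3 0 5.35; -2.6 -3 0 5.35; -2.6 -3 0 0; -2.6 -3 0 0; -2.6 -3 0 0; -2.6 -3 0 0; -2.6 -3 0 0; -2.6 -3 0 0; -2.6 -3 0 0; -2.6 -3 0 0")

```text
time_s: 1.28
eef_pos: [0.4047, -0.2571, 0.2316]
ee_rot: [-3.141, -0.001, -1.536]
contact_force: [-0.1, -0.0, -0.1]
width: 0.0853
```

>>> servo_tool(targets="-4 -0.7 0 0; -4 -0.7 0 0; -4 -0.7 0 0; -4 -0.7 0 0; -4 -0.7 0 0; -4 -0.7 0 0; -4 -0.7 0 0; -4 -0.7 0 0; -4 -0.7 0 0; -4 -0.7 0 0")

```text
time_s: 2.12
eef_pos: [0.4594, 0.1457, 0.2317]
ee_rot: [-3.141, -0.0, -1.536]
contact_force: [1.3, -0.3, 0.1]
width: 0.0855
```

>>> servo_tool(targets="-4 -0.8 1 0; -4 -0.8 2 0; -4 -0.8 2 0; -3 -0.5 2 0; -1 0 2 0; 0 0 1 0; 0 0 0 0", grip=0.6)

```text
time_s: 2.7
eef_pos: [0.4797, 0.2971, 0.1319]
ee_rot: [3.136, -0.002, -1.534]
contact_force: [-0.6, -0.8, -0.5]
width: 0.0513
```

```bash
cat > w.py <<'E'
import sys,cv2
from h import *
s=manip.observe(); im,d=manip.grab_frame("wrist"); n=sys.argv[1]
cv2.imwrite(f"pics/{n}.png",im[:,:,::-1]); np.save(f"pics/{n}_d.npy",d)
import pickle; pickle.dump(s,open(f"pics/{n}_s.pkl","wb"))
print(s["time_s"],s["eef_pos"].round(4),s["ee_rot"].round(4),s["joint_positions"].round(3),s["width"])
E
python3 w.py w1
```

```text
2.7 [0.4797 0.2971 0.1319] [ 3.1362e+00 -2.2000e-03 -1.5340e+00] [ 0.357  0.372  1.632 -0.     1.143  1.891] 0.05132278169175716
```

View pics/w1.png

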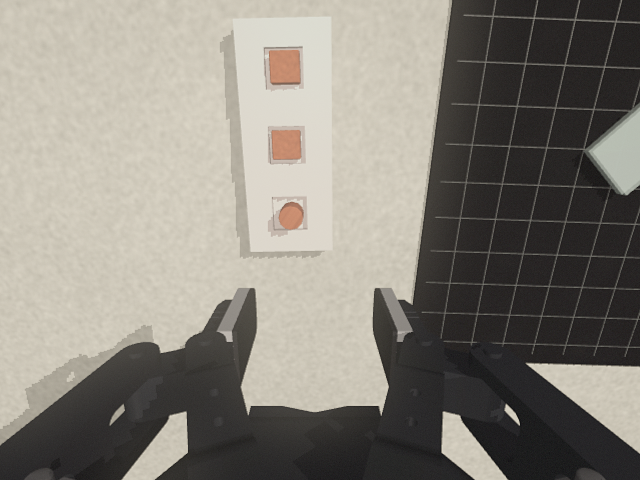

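The wrist view shows the stub's top at about (291,213), inside its pocket, with the two cakes above it at (285,145) and (285,67).

Run:
```python
import pickle,cv2
from h import *
s=pickle.load(open("pics/w1_s.pkl","rb"));c=wristcal(s);im=cv2.imread("pics/w1.png");d=np.load("pics/w1_d.npy")
hsv=cv2.cvtColor(im,cv2.COLOR_BGR2HSV);m=(hsv[...,1]>90).astype(np.uint8)
for b in((270,190,315,240),(262,120,310,168),(262,42,310,95)):
    x0,y0,x1,y1=b;mm=np.zeros_like(m);mm[y0:y1,x0:x1]=m[y0:y1,x0:x1];print(cv2.boundingRect(mm),np.array(cv2.moments(mm,True)["m10"])/mm.sum(),cv2.moments(mm,True)["m01"]/mm.sum())
for uv,z in(((291,213),.027),((285,146),.019),((285,68),.019),((290,214),.014)):print(pix2plane("",uv,z,c).round(4))
cv2.imwrite("pics/w1c.png",cv2.resize(im[180:250,240:340],(800,560),interpolation=cv2.INTER_CUBIC))
print(manip.observe()["eef_pos"])
```

```text
(279, 202, 24, 27) 290.79411764705884 215.3078431372549
(272, 130, 29, 29) 285.8506329113924 144.15822784810126
(269, 50, 31, 34) 284.25283797729617 66.17647058823529
[0.4959 0.3145 0.027 ]
[0.542  0.3201 0.019 ]
[0.5918 0.3208 0.019 ]
[0.4921 0.316  0.014 ]
[0.48075047 0.29675103 0.13362769]
```

View pics/w1c.png

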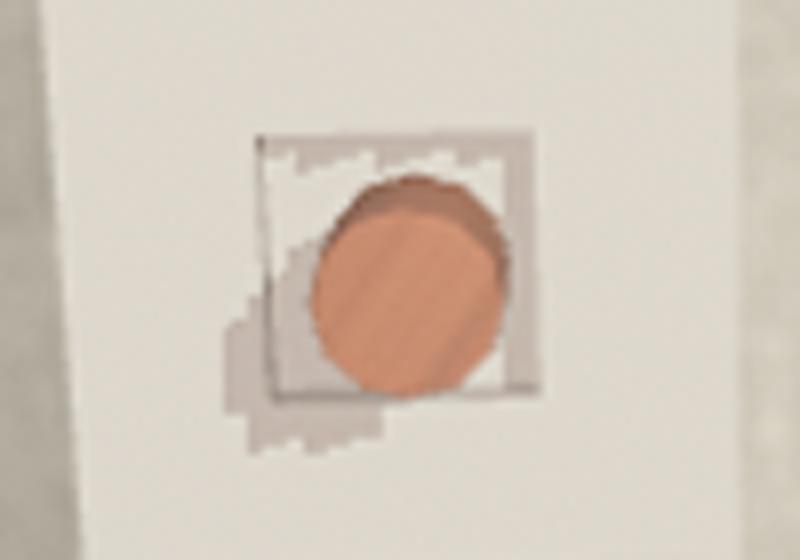

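>>> servo_tool(targets="-1 -0.7 1.5 0; -0.7 -0.5 2 0; 0 0 2 0; 0 0 1.5 0; 0 0 0 0; 0 0 0 0; 0 0 0 0")

```text
time_s: 3.33
eef_pos: [0.4946, 0.3145, 0.0667]
ee_rot: [-3.139, 0.001, -1.537]
contact_force: [0.2, 0.5, 0.2]
width: 0.0511
```

```bash
python3 w.py w2
```

```text
3.3333 [0.4946 0.3145 0.0667] [-3.1388e+00  9.0000e-04 -1.5370e+00] [ 0.376  0.475  1.652 -0.     1.012  1.913] 0.05113508888699363
```

View pics/w2.png

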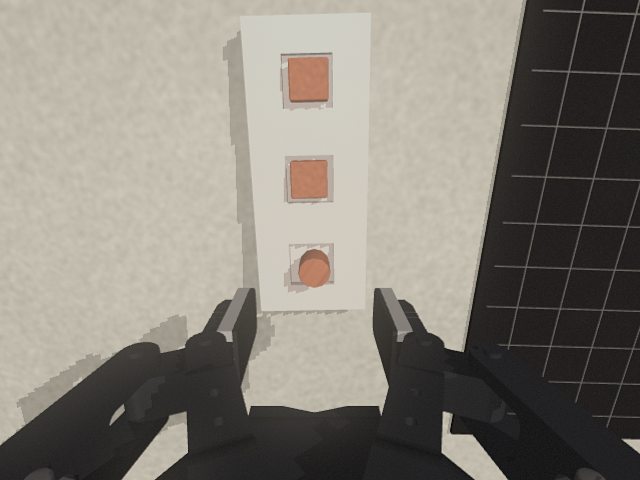

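Run:
```python
import pickle,cv2
from h import *
s=pickle.load(open("pics/w2_s.pkl","rb"));c=wristcal(s);im=cv2.imread("pics/w2.png");d=np.load("pics/w2_d.npy")
for uv,z in(((314,273),.027),((309,180),.019)):print(pix2plane("",uv,z,c).round(4))
cv2.imwrite("pics/w2c.png",cv2.resize(im[235:320,230:400],(800,400),interpolation=cv2.INTER_CUBIC))
# finger tip depth
print(d[293,240:252],d[293,378:390])
print(manip.observe()["eef_pos"])
K=np.array(c["intrinsics"]);M=np.array(manip.calibration("wrist")["mount"])
for u,v in((246,292),(384,292),(250,340),(380,340)):
    D=d[v,u];print(u,v,D,(M@np.array([(u-K[0,2])/K[0,0]*D,(v-K[1,2])/K[1,1]*D,D,1]))[:3].round(4))
```

```text
[0.4925 0.3148 0.027 ]
[0.5428 0.3193 0.019 ]
[0.14200263 0.14219452 0.14332035 0.1432396  0.14264077 0.14197859
 0.14295281 0.14292838 0.14331383 0.14341356 0.14315806 0.14176887] [0.14278157 0.14298011 0.14312811 0.14329308 0.14251469 0.14241007
 0.14380412 0.14220244 0.14222902 0.1429625  0.14233585 0.14327836]
[0.49460358 0.31470723 0.06683992]
246 292 0.1443548 [-0.0281 -0.01   -0.0105]
384 292 0.14364706 [ 0.0283 -0.0104 -0.0111]
250 340 0.14055203 [-0.0258  0.0067 -0.0195]
380 340 0.13723235 [ 0.0255  0.0047 -0.0224]
```

View pics/w2c.png

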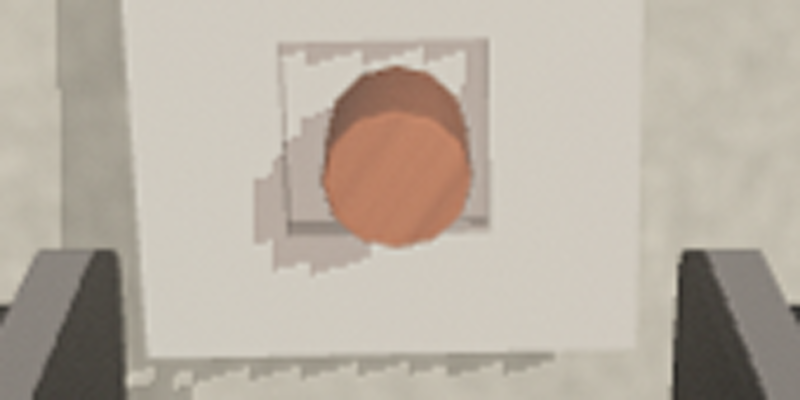

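>>> servo_tool(targets="0 0.2 1.5 0; 0 0 1.5 0; 0 0 1.2 0; 0 0 0.8 0; 0 0 0.2 0; 0 0 0 0; 0 0 0 0")

```text
time_s: 3.97
eef_pos: [0.4916, 0.315, 0.0132]
ee_rot: [-3.141, 0.0, -1.536]
contact_force: [-0.6, 0.0, 0.6]
width: 0.0513
```

>>> servo_tool(targets="0 0 -0.15 0; 0 0 0 0; 0 0 0 0; 0 0 0 0; 0 0 0 0; 0 0 0 0; 0 0 0 0; 0 0 0 0", grip=0)

```text
time_s: 4.63
eef_pos: [0.4917, 0.3151, 0.0152]
ee_rot: [-3.14, 0.001, -1.536]
contact_force: [-0.5, 0.1, 6.0]
width: 0.0149
```

```bash
python3 w.py w3; python3 -c "
from h import *
print(manip.observe()['contact_force'])"
```

```text
4.6333 [0.4917 0.3151 0.0152] [-3.1400e+00  6.0000e-04 -1.5356e+00] [ 0.379  0.541  1.696 -0.     0.903  1.915] 0.014918008042889442
[-1.32548464 -0.32351115  6.50611761]
```

View pics/w3.png

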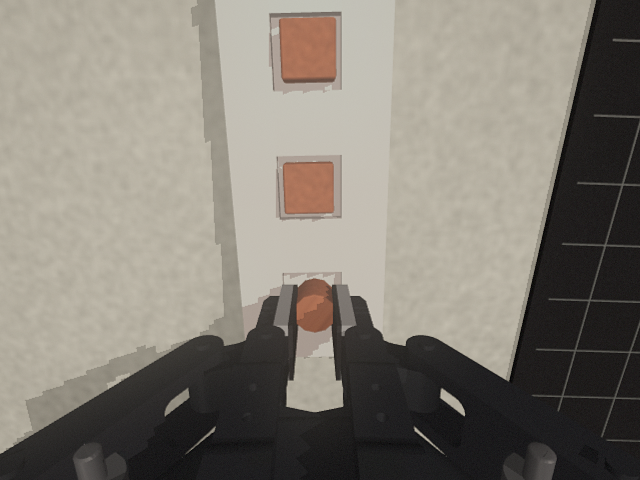

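>>> servo_tool(targets="0 0 -0.6 0; 0 0 -1.2 0; 0 0 -2 0; 0 0 -2 0; 0 0 -2 0; 0 0 -1 0; 0 0 0 0; 0 0 0 0")

```text
time_s: 5.35
eef_pos: [0.4913, 0.3149, 0.1027]
ee_rot: [-3.14, 0.0, -1.536]
contact_force: [0.1, -0.8, -0.4]
width: 0.0152
```

```bash
python3 w.py w4
```

```text
5.35 [0.4913 0.3149 0.1027] [-3.1404e+00  4.0000e-04 -1.5358e+00] [0.379 0.43  1.622 0.    1.088 1.915] 0.015178366258774407
```

View pics/w4.png

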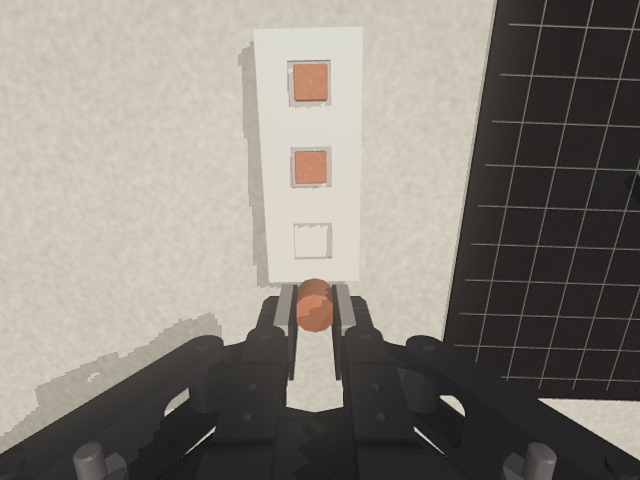

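The stub came out: it is held at (315,305) and the pocket at (312,240) is empty.

>>> servo_tool(targets="2 0 0 0; 3.5 0 0 0; 4 0 0 0; 4 0 0 0; 4 0 0 0; 4 0 0 0; 3.5 0 0 0; 2 0 0 0; 0.8 0 0 0; 0 0 0 0")

```text
time_s: 6.23
eef_pos: [0.5002, 0.0354, 0.101]
ee_rot: [3.139, 0.0, -1.539]
contact_force: [0.5, 0.3, -0.7]
width: 0.0151
```

>>> servo_tool(targets="0 0 0 0; 0 0 0 0")

```text
time_s: 6.4
eef_pos: [0.5003, 0.0382, 0.1016]
ee_rot: [3.14, 0.001, -1.535]
contact_force: [-0.1, 0.2, -0.5]
width: 0.0148
```

```bash
python3 w.py w5
```

```text
6.4 [0.5003 0.0382 0.1016] [ 3.1403e+00  7.0000e-04 -1.5350e+00] [-1.470e-01  3.040e-01  1.823e+00  1.000e-03  1.016e+00  1.388e+00] 0.014800987747002978
```

View pics/w5.png

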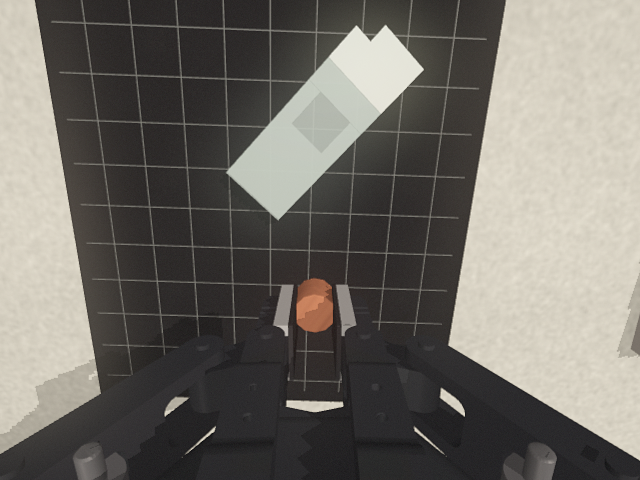

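Run:
```python
import pickle,cv2
from h import *
s=pickle.load(open("pics/w5_s.pkl","rb"));c=wristcal(s);im=cv2.imread("pics/w5.png")
g=im.min(2); m=np.zeros(g.shape,np.uint8); m[15:230,210:440]=(g[15:230,210:440]>110)
cs,_=cv2.findContours(m,cv2.RETR_EXTERNAL,cv2.CHAIN_APPROX_NONE);k=max(cs,key=cv2.contourArea)
P=np.array([pix2plane("",p[0],.012,c)[:2] for p in k]);r=cv2.minAreaRect((P*1000).astype(np.float32));print(r)
for n,uv in dict(L=(227,173),B=(278,219),R=(424,69),well=(322,122.5)).items():print(n,pix2plane("",uv,.012,c).round(4))
cv2.imwrite("pics/w5c.png",cv2.resize(im[10:230,210:440],(627,600),interpolation=cv2.INTER_CUBIC))
```

```text
((595.167724609375, 46.63835906982422), (91.16448211669922, 141.73292541503906), 45.939632415771484)
L [0.5455 0.0971 0.012 ]
B [0.5159 0.0636 0.012 ]
R [ 0.6119 -0.0233  0.012 ]
well [0.5791 0.0366 0.012 ]
```

View pics/w5c.png

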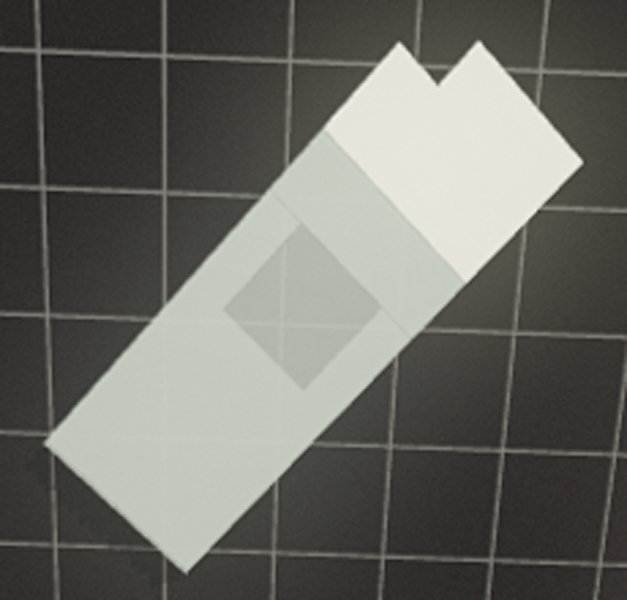

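>>> servo_tool(targets="0.2 -2 0 0; 0.2 -3 0 0; 0 -2 1 0; 0 -0.8 1.5 0; 0 0 1.5 0; 0 0 0 0; 0 0 0 0")

```text
time_s: 7.03
eef_pos: [0.5778, 0.0372, 0.0612]
ee_rot: [3.139, 0.001, -1.534]
contact_force: [-0.5, -0.8, 0.1]
width: 0.015
```

>>> servo_tool(targets="0 0 0 0; 0 0 0 0")

```text
time_s: 7.2
eef_pos: [0.5793, 0.0363, 0.0633]
ee_rot: [-3.14, -0.0, -1.535]
contact_force: [-0.4, -0.1, -0.2]
width: 0.0145
```

```bash
python3 w.py w6
```

```text
7.2 [0.5793 0.0363 0.0633] [-3.1401e+00 -2.0000e-04 -1.5350e+00] [-0.13   0.472  1.668  0.     1.     1.405] 0.014541611312283813
```

View pics/w6.png

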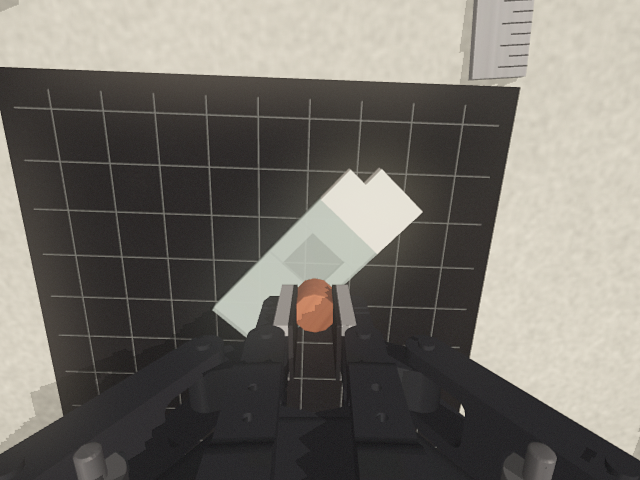

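Run:
```python
import pickle,cv2
from h import *
s=pickle.load(open("pics/w6_s.pkl","rb"));c=wristcal(s)
for n,uv in dict(wU=(312,234),wR=(345,261),R=(423,212),L=(213,309)).items():print(n,pix2plane("",uv,.012,c).round(4))
print(manip.observe()["eef_pos"].round(4))
M=np.array(manip.calibration("wrist")["mount"]);K=np.array(c["intrinsics"])
```

```text
wU [0.5964 0.0384 0.012 ]
wR [0.5807 0.0185 0.012 ]
R [ 0.6116 -0.0235  0.012 ]
L [0.5465 0.0972 0.012 ]
[0.5794 0.036  0.0634]
```

>>> servo_tool(targets="-0.12 0.12 1 0; 0 0 1.5 0; 0 0 1.2 0; 0 0 0.6 0; 0 0 0.3 0; 0 0 0 0; 0 0 0 0; 0 0 0 0")

```text
time_s: 7.92
eef_pos: [0.5783, 0.0368, 0.0169]
ee_rot: [-3.14, -0.0, -1.536]
contact_force: [-0.0, 0.2, -0.8]
width: 0.015
```

>>> servo_tool(targets="0 0 0.1 0; 0 0 0.1 0; 0 0 0 0; 0 0 0 0")

```text
time_s: 8.25
eef_pos: [0.5777, 0.0369, 0.0143]
ee_rot: [-3.141, -0.0, -1.536]
contact_force: [-0.7, 1.3, 1.0]
width: 0.0154
```

```bash
python3 w.py w7; python3 -c "
from h import *
import cv2
print(manip.observe()['contact_force'],manip.observe()['eef_pos'])
im,d=manip.grab_frame('scene');cv2.imwrite('pics/s7.png',cv2.resize(im[180:300,260:420,::-1],(800,600),interpolation=cv2.INTER_CUBIC))"
```

```text
8.25 [0.5777 0.0369 0.0143] [-3.1414 -0.     -1.5358] [-0.129  0.536  1.709  0.     0.897  1.407] 0.015387961746634702
[ 0.15418072 -0.48331003 -0.4586343 ] [0.57776298 0.03690276 0.01432566]
```

View pics/w7.png

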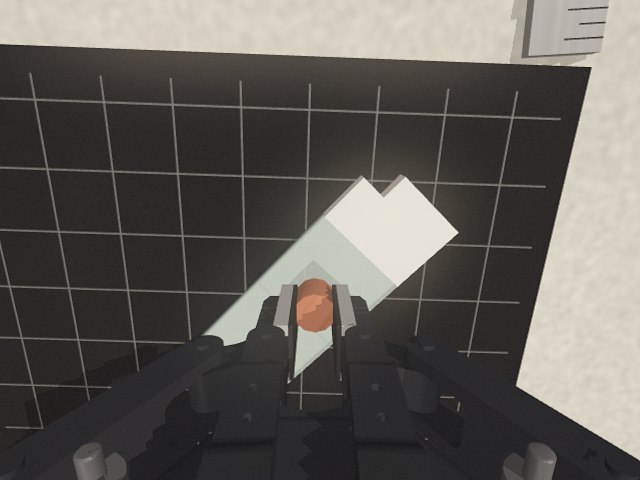

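View pics/s7.png

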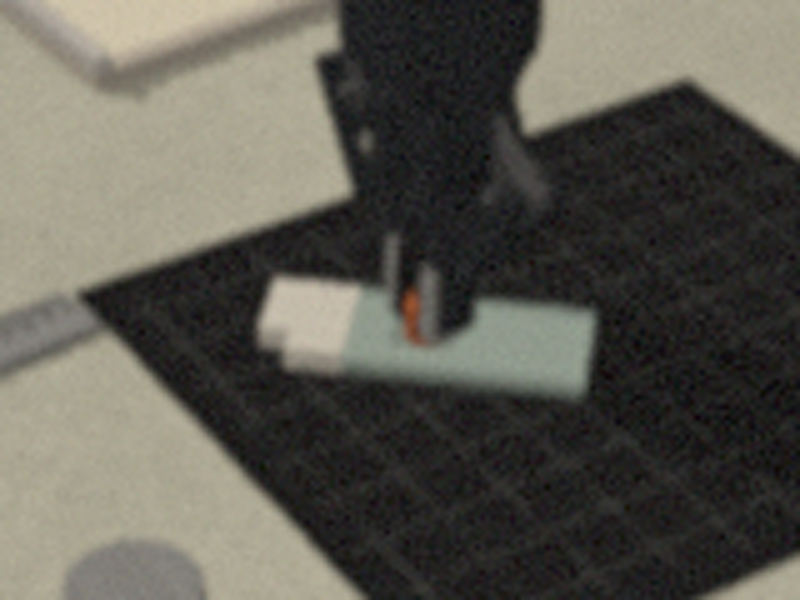

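>>> servo_tool(targets="0 -0.1 0.08 0; 0 0 0 0; 0 0 0 0")

```text
time_s: 8.6
eef_pos: [0.5779, 0.0369, 0.0142]
ee_rot: [3.14, -0.0, -1.536]
contact_force: [-4.1, 0.4, 8.8]
width: 0.0147
```

Force along z is +8.8 N, so the stub is seated on the well floor. I'm opening the gripper.

>>> servo_tool(targets="0 0 -0.06 0; 0 0 0 0; 0 0 0 0; 0 0 0 0; 0 0 0 0", grip=0.4)

```text
time_s: 9.02
eef_pos: [0.5787, 0.0369, 0.0138]
ee_rot: [3.141, 0.0, -1.536]
contact_force: [-0.8, -0.6, -0.1]
width: 0.0341
```

>>> servo_tool(targets="0 0 -0.5 0; 0 0 -1 0; 0 0 -2 0; 0 0 -2 0; 0 0 -2 0; 0 0 -1 0; 0 3 0 0; 0 3 0 0; 0 0 0 0; 0 0 0 0")

```text
time_s: 9.85
eef_pos: [0.5171, 0.035, 0.0993]
ee_rot: [3.141, 0.0, -1.536]
contact_force: [-0.3, -0.3, 0.4]
width: 0.0339
```

```bash
python3 w.py w8
```

```text
9.85 [0.5171 0.035  0.0993] [ 3.1408e+00  2.0000e-04 -1.5359e+00] [-0.148  0.333  1.786  0.     1.024  1.388] 0.03392659930003643
```

View pics/w8.png

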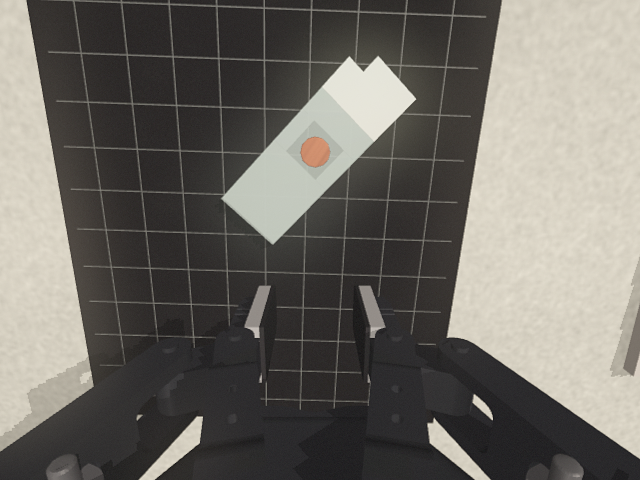

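The stub stands upright in the middle of the well at (315,152), clear of the gripper.

Run:
```python
import pickle,cv2
from h import *
s=pickle.load(open("pics/w8_s.pkl","rb"));c=wristcal(s)
P={n:pix2plane("",uv,.012,c)[:2] for n,uv in dict(L=(221.3,199),B=(273,244.3),R=(416.3,98.5)).items()}
cen=(P["L"]+P["R"])/2;v=P["R"]-P["B"];w=P["L"]-P["B"];print(P,cen.round(4),np.linalg.norm(v),np.linalg.norm(w),np.degrees([np.arctan2(v[1],v[0]),np.arctan2(w[1],w[0])-np.pi/2]), np.degrees(s["ee_rot"][2]))
print("stub",pix2plane("",(315,152),.026,c))
```

```text
{'L': array([0.5455577 , 0.09768243]), 'B': array([0.51545067, 0.06351384]), 'R': array([ 0.61185632, -0.02334872])} [0.5787 0.0372] 0.12976576499824574 0.04554037686106058 [-42.01920151 -41.38430183] -87.99909184910817
stub [0.57867996 0.03709435 0.026     ]
```

>>> servo_tool(targets="-1.1 -2 0 0; -1.1 -1.9 0 0; 0 0 0 6.3; 0 0 0 6.3; 0 0 0 6.3; 0 0 0 6.3; 0 0 0 6.3; 0 0 0 6.3; 0 0 0 6.3; 0 0 0 0", grip=0.75)

```text
time_s: 10.73
eef_pos: [0.5583, 0.0581, 0.0991]
ee_rot: [-3.141, 0.001, -2.309]
contact_force: [-0.8, 0.8, 0.5]
width: 0.0641
```

>>> servo_tool(targets="0 0 2 0; 0 0 2 0; 0 0 1.5 0; 0 0 0 0; 0 0 0 0")

```text
time_s: 11.15
eef_pos: [0.557, 0.0581, 0.0434]
ee_rot: [3.14, -0.001, -2.303]
contact_force: [-0.0, 0.3, -0.3]
width: 0.064
```

```bash
python3 w.py w9; python3 -c "
import cv2
im=cv2.imread('pics/w9.png');print(im.shape)"
```

```text
11.15 [0.557  0.0581 0.0434] [ 3.1404e+00 -9.0000e-04 -2.3033e+00] [-0.095  0.47   1.735  0.     0.939  2.208] 0.06403119787505307
(480, 640, 3)
```

View pics/w9.png

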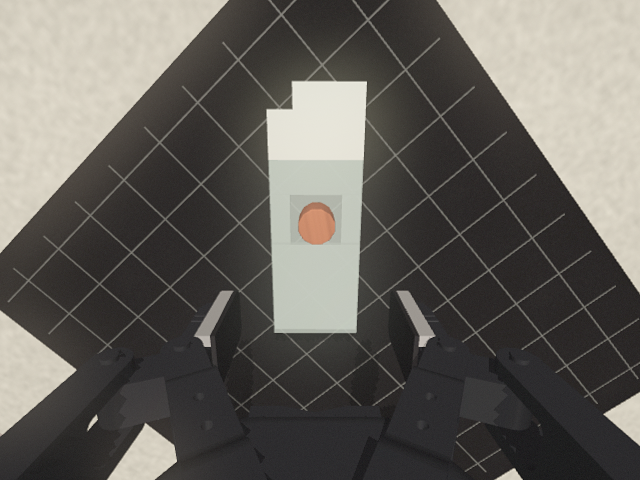

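Run:
```python
import pickle
from h import *
s=pickle.load(open("pics/w9_s.pkl","rb"));d=np.load("pics/w9_d.npy");c=manip.calibration("wrist");K=np.array(c["intrinsics"]);M=np.array(c["mount"])
for u,v in((228,293),(222,300),(215,310),(206,330),(402,293),(408,300),(415,310),(425,330),(228,315),(402,315)):
    D=np.median(d[v-1:v+2,u-1:u+2]);print(u,v,(M@np.array([(u-K[0,2])/K[0,0]*D,(v-K[1,2])/K[1,1]*D,D,1]))[:3].round(4))
```

```text
228 293 [-0.0348 -0.0102 -0.0119]
222 300 [-0.0356 -0.0103 -0.0183]
215 310 [-0.036  -0.0105 -0.0267]
206 330 [-0.0355 -0.0101 -0.0398]
402 293 [ 0.036  -0.0103 -0.0118]
408 300 [ 0.0366 -0.0106 -0.0186]
415 310 [ 0.0373 -0.0103 -0.0261]
425 330 [ 0.0368 -0.0105 -0.0401]
228 315 [-0.0317 -0.0077 -0.0255]
402 315 [ 0.0323 -0.0091 -0.0277]
```

>>> servo_tool(targets="0.06 0.18 1 0; 0 0 1.2 0; 0 0 1 0; 0 0 0.7 0; 0 0 0.4 0; 0 0 0.1 0; 0 0 0 0; 0 0 0 0")

```text
time_s: 11.87
eef_pos: [0.5556, 0.0589, 0.0003]
ee_rot: [-3.141, 0.0, -2.305]
contact_force: [0.6, 0.3, -0.2]
width: 0.064
```

```bash
python3 w.py w10;python3 -c "
from h import *
print(manip.observe()['contact_force'])"
```

```text
11.8667 [5.556e-01 5.890e-02 3.000e-04] [-3.1411e+00  4.0000e-04 -2.3054e+00] [-0.094  0.529  1.77   0.     0.841  2.211] 0.06404612591163816
[-0.24133553 -0.22403081  0.53364967]
```

View pics/w10.png

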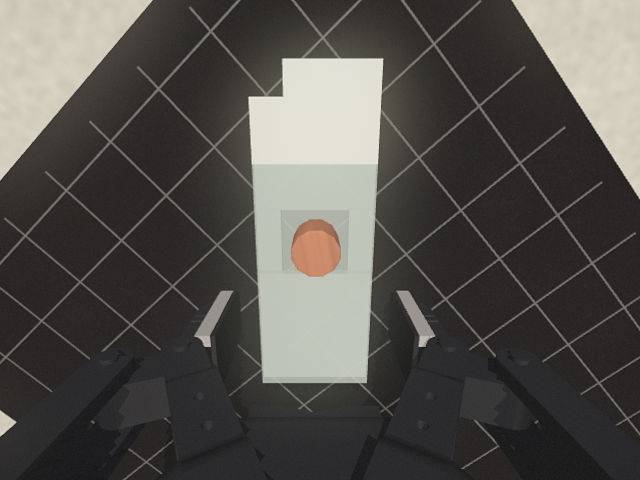

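The slide is centred between the open fingers and square to them, and the stub is still standing. I'm going down slightly and closing.

>>> servo_tool(targets="0 0 0.15 0; 0 0 0 0; 0 0 0 0; 0 0 0 0; 0 0 0 0; 0 0 0 0; 0 0 0 0; 0 0 0 0", grip=0)

```text
time_s: 12.58
eef_pos: [0.557, 0.0589, 0.0011]
ee_rot: [-3.138, 0.002, -2.305]
contact_force: [-1.8, 0.4, 14.7]
width: 0.0444
```

```bash
python3 w.py w11;python3 -c "
from h import *
print(manip.observe()['contact_force'])"
```

```text
12.5833 [0.557  0.0589 0.0011] [-3.1382e+00  2.5000e-03 -2.3052e+00] [-0.094  0.528  1.77  -0.     0.84   2.211] 0.044432893676609804
[ 0.16558531  0.13292486 15.09263965]
```

View pics/w11.png

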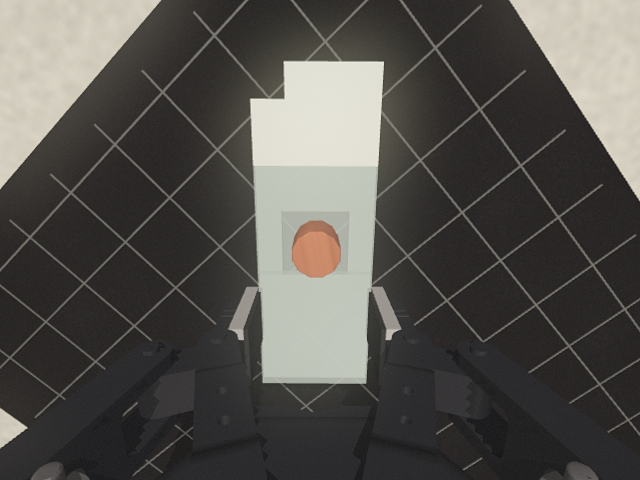

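>>> servo_tool(targets="0 0 -0.2 0; 0 0 -0.3 0; 0 0 -0.5 0; 0 0 -0.7 0; 0 0 -0.7 0; 0 0 -0.5 0; 0 0 -0.3 0; 0 0 -0.1 0; 0 0 0 0; 0 0 0 0")

```text
time_s: 13.47
eef_pos: [0.5551, 0.0589, 0.0314]
ee_rot: [3.141, -0.0, -2.306]
contact_force: [0.1, -0.4, -3.0]
width: 0.0442
```

```bash
python3 w.py w12;python3 -c "
from h import *
import cv2
print(manip.observe()['contact_force'])
im,d=manip.grab_frame('scene');cv2.imwrite('pics/s12.png',cv2.resize(im[180:300,260:420,::-1],(800,600),interpolation=cv2.INTER_CUBIC))"
```

```text
13.4667 [0.5551 0.0589 0.0314] [ 3.1414e+00 -1.0000e-04 -2.3055e+00] [-0.094  0.483  1.75  -0.     0.909  2.211] 0.044151483566169554
[-0.25680424  0.28650163 -1.91399237]
```

View pics/w12.png

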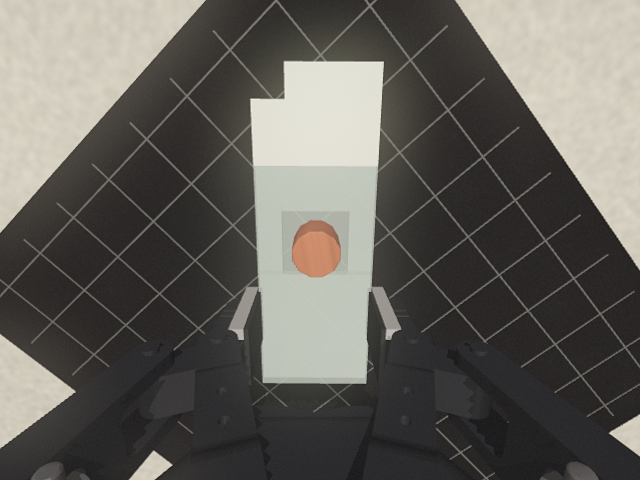

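View pics/s12.png

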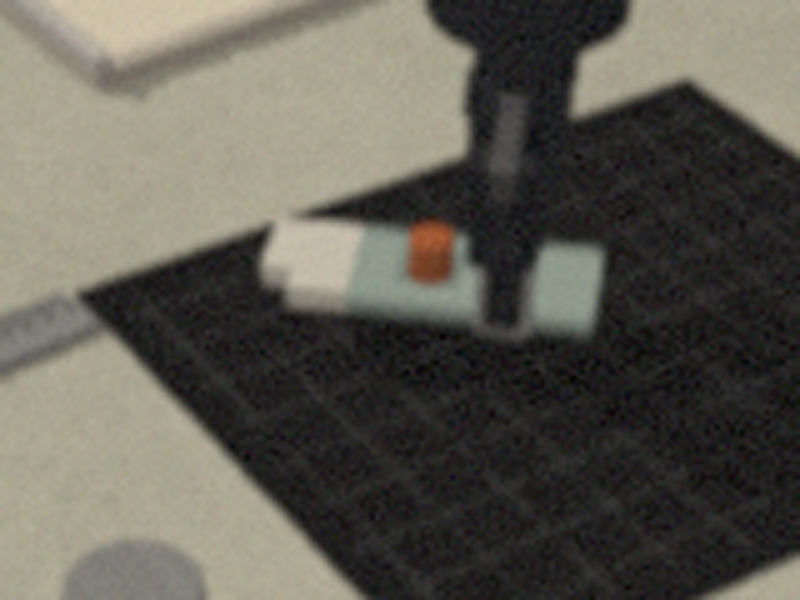

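Held firmly: the slide is level and off the mat, and the stub is standing in the well. I'm rising and turning gently.

>>> servo_tool(targets="0 0 -0.3 -2; 0 0 -0.8 -4; 0 0 -1.2 -5; 0 0 -1.3 -6; 0 0 -1.3 -6; 0 0 -1.2 -6; 0 0 -0.9 -6; 0 0 -0.5 -5; 0 0 -0.2 -4; 0 0 0 -2")

```text
time_s: 14.4
eef_pos: [0.5555, 0.0589, 0.109]
ee_rot: [-3.141, -0.0, -1.499]
contact_force: [-0.7, -1.0, -1.9]
width: 0.0444
```

>>> servo_tool(targets="0 0 0 0; 0 0 0 0; 0 0 0 0")

```text
time_s: 14.65
eef_pos: [0.5549, 0.0589, 0.1081]
ee_rot: [3.141, 0.0, -1.504]
contact_force: [0.9, -0.6, -1.4]
width: 0.0445
```

>>> servo_tool(targets="0.5 0.14 0 0; 1.2 0.34 0 0; 2 0.56 0 0; 2.6 0.73 0 0; 3 0.84 0 0; 3 0.84 0 0; 3 0.84 0 0; 3 0.84 0 0; 3 0.84 0 0; 3 0.84 0 0")

```text
time_s: 15.48
eef_pos: [0.5027, -0.1905, 0.1085]
ee_rot: [3.141, -0.0, -1.503]
contact_force: [0.4, 0.1, -0.7]
width: 0.0441
```

>>> servo_tool(targets="3 0.84 0 0; 2.6 0.73 0 0; 2.2 0.62 0 0; 1.6 0.45 0 0; 1 0.28 0 0; 0.6 0.17 0 0; 0.3 0.1 0 0; 0 0 0 0; 0 0 0 0; 0 0 0 0")

```text
time_s: 16.32
eef_pos: [0.4799, -0.302, 0.1085]
ee_rot: [3.141, 0.0, -1.501]
contact_force: [0.2, 0.1, -2.6]
width: 0.0439
```

```bash
python3 w.py w13;python3 - <<'E'
from h import *
import cv2
print(manip.observe()['contact_force'])
im,d=manip.grab_frame('scene');cv2.imwrite('pics/s13.png',cv2.resize(im[90:240,200:400,::-1],(800,600),interpolation=cv2.INTER_CUBIC))
im,d=manip.grab_frame('top');cv2.imwrite('pics/t13.png',cv2.resize(im[210:360,380:560,::-1],(720,600),interpolation=cv2.INTER_CUBIC));cv2.imwrite('pics/t13f.png',im[:,:,::-1]);np.save('pics/t13_d.npy',d)
E
```

```text
16.3167 [ 0.4799 -0.302   0.1085] [ 3.1415e+00  5.0000e-04 -1.5015e+00] [-0.759  0.398  1.657  0.     1.087  0.743] 0.04391717032724528
[ 0.03479665  0.54585599 -0.84634291]
```

View pics/w13.png

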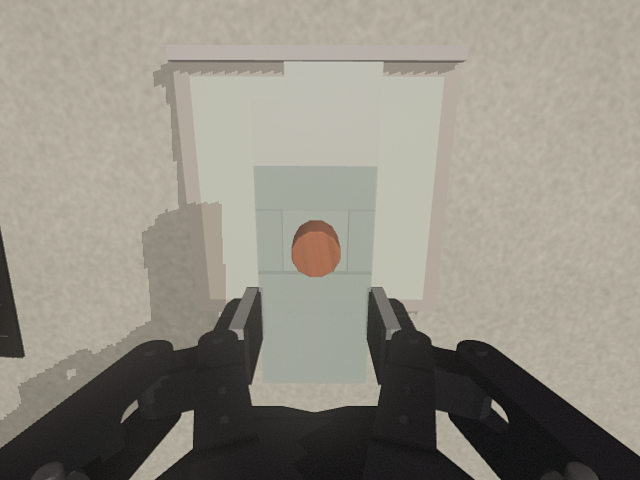

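View pics/t13.png

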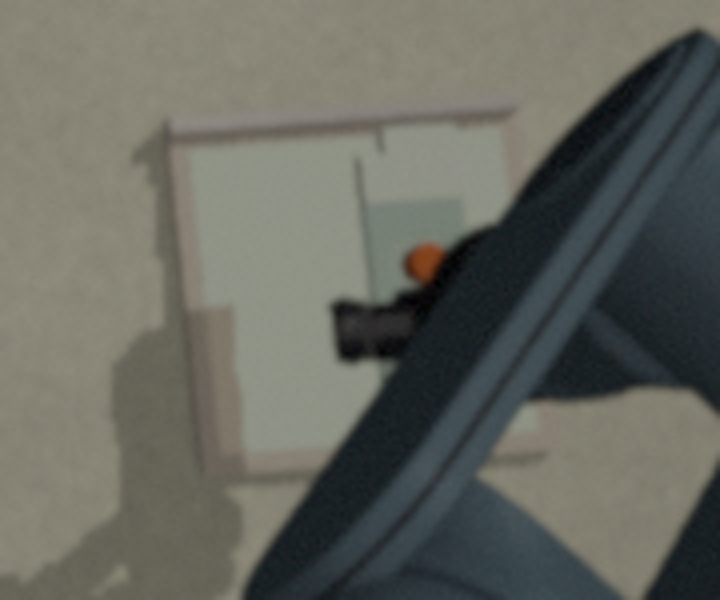

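View pics/s13.png

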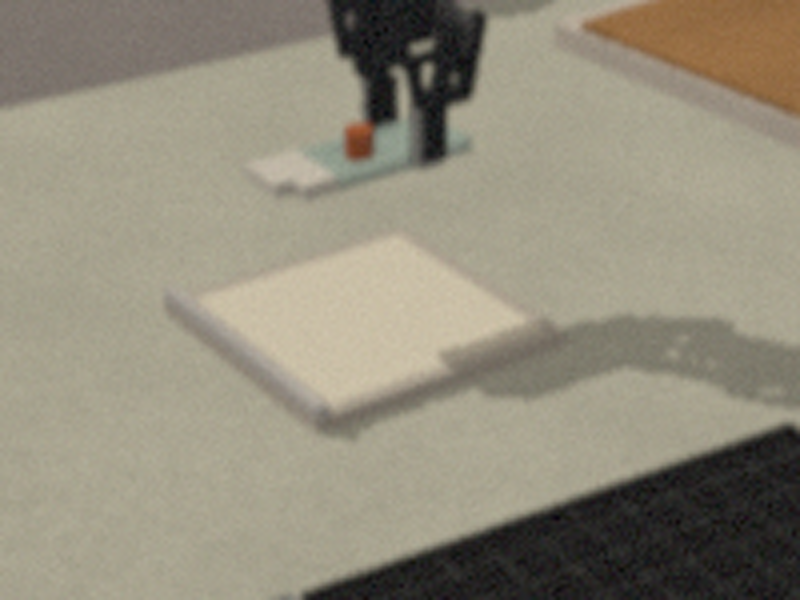

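The slide is presented with its notch end towards the ledge, the stub is standing at (316,248), and the slide's edges look parallel to the pad's. I'll check position, yaw, tilt and height numerically.

Run:
```python
import pickle
from h import *
s=pickle.load(open("pics/w13_s.pkl","rb"));c=wristcal(s);d=np.load("pics/w13_d.npy")
a=pix2plane("",(167,45),.018,c);b=pix2plane("",(467,45),.018,c);e=a-b;print(a,b,np.linalg.norm(e),"padyaw",np.degrees(np.arctan2(-e[0],e[1])))
u=np.array([e[1],-e[0]])/np.hypot(*e[:2]);print("pad centre",(a[:2]+b[:2])/2-.09*u)
K=np.array(c["intrinsics"])
def w(u,v):
    D=np.median(d[v-3:v+4,u-3:u+4]);return c["R"].T@(np.array([(u-K[0,2])/K[0,0]*D,(v-K[1,2])/K[1,1]*D,D])-c["t"])
for n,uv in dict(lab1=(300,120),lab2=(360,90),clrL=(275,360),clrR=(350,360),clrm=(270,190),wall=(365,190),stubtop=(316,255)).items():print(n,w(*uv).round(4))
for n,uv in dict(tr=(383,62),br=(366,383),bl=(264,383)).items():print(n,pix2plane("",uv,.119,c).round(4))
```

```text
[ 0.59581614 -0.20583085  0.018     ] [ 0.60839337 -0.38327138  0.018     ] 0.17788571308141735 padyaw 4.054422391548438
pad centre [ 0.51233    -0.30091447]
lab1 [ 0.5563 -0.2913  0.1189]
lab2 [ 0.5677 -0.3116  0.1186]
clrL [ 0.4566 -0.2864  0.1193]
clrR [ 0.4589 -0.319   0.1193]
clrm [ 0.5306 -0.2816  0.119 ]
wall [ 0.5331 -0.3172  0.1191]
stubtop [ 0.5109 -0.3003  0.133 ]
tr [ 0.577  -0.3184  0.119 ]
br [ 0.4473 -0.3273  0.119 ]
bl [ 0.444  -0.2819  0.119 ]
```

>>> servo_tool(targets="0 0 0 0; 0 0 0 0; 0 0 0 0; 0 0 0 0")

```text
time_s: 16.8
eef_pos: [0.4798, -0.303, 0.1085]
ee_rot: [-3.142, -0.0, -1.502]
contact_force: [0.0, -1.0, -1.2]
width: 0.044
```

```bash
python3 w.py w14; python3 -c "
from h import *
import cv2
a=cv2.imread('pics/w13.png').astype(int);b=cv2.imread('pics/w14.png').astype(int);print(abs(a-b)[60:380,260:370].mean())
print(manip.close_job())"
```

```text
16.8 [ 0.4798 -0.303   0.1085] [-3.1416 -0.     -1.5024] [-0.76   0.399  1.656  0.     1.087  0.743] 0.0440196745313049
0.820094696969697
the job is handed in; nothing more can be done
None
```

I plucked the stub from its pocket, stood it in the slide's well and let go. I then gripped the slide by its clear end, about 32 mm from its centre, and presented it over the light pad. The job was handed in at about 17 s of the 54 s allowed, with the slide still held.

My last checks, from the wrist camera:
- **Height:** the slide's underside is about 0.110 m up, which is 10 cm above the pad.
- **Level:** the top-face readings differ by less than 1 mm from end to end.
- **Position:** the slide's centre is within about 2 mm of the pad's centre.
- **Direction:** the slide's yaw is 3.9° and the pad's is about 4°, with the frosted, notched end towards the ledge.
- **Stub:** its top reads 0.133 m, exactly the height for standing on the well floor.
- **Steadiness:** the picture barely changed over the last half second.

I did not touch the cakes, jar or rule. The highest force I saw was about 15 N, while gripping the slide on the mat. No check failed. The only small disagreement was the pad's centre, which the top and wrist cameras placed about 1 mm apart.

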